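# Post the slide box under the spring flap of the drop-off chute

### The job

With one fingertip press down the long bar beside the lane and keep the drop-off chute's spring-closed flap open, while the other fingertip pushes the blue slide box along the lane and under the flap until it slides down the chute. Then move the fingers clear so that the flap springs shut behind the box. Only press and push: never pick the box up, and leave everything else on the table where it stands.

Things in the scene. Friction and masses are not known exactly. Their poses are not given: they have to be found in the camera images.
- chute: White fixed chute. Origin at table height on the lane's centre line, under the front face of the flap's lip; x = the way the box is pushed (away from the robot), y = left, towards the press bar, z up. A flat slick lane, top 95 mm above the table, 102 mm wide between guides 9 mm high, runs from x = -190 to -22 mm. Side walls stand 38 mm (right) and 12 mm (left) above the lane after that.
- lane_edge (a point): Middle of the lane's far edge (chute x = -22 mm, 95 mm above the table). A slick 30 degree ramp begins here and falls, under the flap at x = 0, to a back wall at x = 112 mm; a fixed clear window covers it from x = 52 mm. A box pushed until its middle is some mm past this edge tips and slides down by itself.
- flap (a joint): Angle (rad) of the spring-closed flap, one rigid metal part: 0 shut, 0.8 the open stop. Pressing its bar (left of the hinge) down swings its hood and lip (right of the hinge) up and left. About 3 N on the bar starts it, about 6 N holds it at 0.75; released, it springs shut. The slide box passes under the lip from about 0.55 rad up; at 0.72 with 7 mm to spare.
- chute_hinge (a point): Point on the flap's fixed hinge axis at chute x = 0, y = 64 mm, 105 mm above the table; the axis runs along the chute's x, rod 8 mm thick from x = -184 to 52 mm.
- flap_bar (a point): Point on top of the press bar at chute x = -90 mm, moving with the flap. Round bar, 12 mm thick, along the chute's x from -178 to 40 mm, 36 mm from the hinge axis (bar axis at flap angle q: y = 64 + 33 cos q + 15 sin q, height 105 + 15 cos q - 33 sin q mm; top 6 mm higher). Cross pieces join it to the hinge rod only at x = -178 and 36 mm; a fingertip can slide along it between them. Free below.
- flap_lip (a point): Middle of the lower edge of the flap's lip, at chute x = 2 mm; shut: y = -16 mm, 8 mm above the lane. The lip is a plate 4 mm thick, spanning y = -48 to 16 mm when shut. Behind it the hood (x = 0 to 50 mm, y = -48 to 50 mm) lies 47 mm above the lane when shut; opened to 0.75 its highest edge is about 115 mm above the lane.
- slide_box: Flat blue closed box of microscope slides lying in the lane in front of the flap, about 0.18 kg, 66 mm long along the lane (its ends 34 mm before and 32 mm past its origin), 95 mm wide across it, 33 mm high; origin: centre of its underside; x along the lane, z up.
- dropper_1: brown glass dropper bottle, 28 mm across, 97 mm tall, standing just right of the chute (bystander); origin: centre of its underside
- dropper_2: second brown dropper bottle like it, 28 x 97 mm, standing just right of the chute (bystander); origin: centre of its underside
- petri_1: round dish 90 mm across, 15 mm high, lying right of the lane (bystander); origin: centre of its underside
- test_carton: white carton 76 x 51 x 99 mm standing left of the press bar (bystander); origin: centre of its underside
- tape_roll: roll of clear tape lying flat, 88 mm across, 19 mm high (bystander); origin: centre of its underside
- tip_box: blue pipette-tip box with clear lid, 124 x 68 x 72 mm (bystander); origin: centre of its underside
- marker_red: marker pen lying on the table, 135 mm long (bystander); origin: underside of its middle

How it is judged:
On the way, in this order (a step that is already met when the one before it is completed fails the run):
1. the fingers hold the flap open (over 0.5 rad) while the box still lies wholly in front of it (value of joint flap above 0.5 rad and contact force between the fingers and flap above 0.5 N and x of slide_box in the frame of chute below -0.034 m), for 0.1 s.
2. the box's front end is pushed by the fingers under the flap (box origin past x = -30 mm of the chute) while the fingers hold the flap open (value of joint flap above 0.5 rad and contact force between the fingers and flap above 0.5 N and contact force between the fingers and slide_box above 0.02 N and x of slide_box in the frame of chute above -0.03 m), for 0.04 s.
At the end, for the whole second after the job is handed in: The slide box lies at rest inside the chute, at least 40 mm past the flap (its origin) and below lane level, right way up (tilted less than 0.8 rad), and the flap is shut (below 0.06 rad) (x of slide_box in the frame of chute between 0.04 and 0.112 m and y of slide_box in the frame of chute between -0.05 and 0.05 m and z of slide_box in the frame of chute below 0.08 m and angle between slide_box's own z axis and vertical below 0.8 rad and linear speed of slide_box below 0.02 m/s and value of joint flap below 0.06 rad); the robot touches nothing.
It fails at once if the slide box is lifted more than 12 mm above the lane (z of slide_box in the frame of chute above 0.107 m).
It fails at once if the slide box is pushed out of the lane sideways or off its front end (y of slide_box in the frame of chute above 0.06 m or y of slide_box in the frame of chute below -0.06 m or x of slide_box in the frame of chute below -0.18 m).
It fails at once if any of the bottles, the dish, the carton, the tape, the tip box or the marker is moved more than 20 mm (distance of any of dropper_1, dropper_2, petri_1, test_carton, tape_roll, tip_box, marker_red from where it was at the start of the episode above 0.02 m).
It also fails if it takes over 35 s, if anything falls off the work surface, if the arm or the gripper's body presses on something with over 40 N, if the wrist force passes 120 N, or if a joint passes its speed limit or range.

### The arm

A 6-joint arm with a two-finger parallel gripper is mounted at the origin on a cart in front of the work surface, level with it; the furniture and walls round the work are solid. World frame = base frame: x ahead of the robot, y to its left, z up, the work surface at z = 0. Lengths are in m, angles in rad, forces in N, time in s.
With the tool pointing down it reaches from about 0.35 to 0.875 m from the base axis. Payload 4.2 kg.
Tool frame: the origin (TCP) lies on the centre line of the jaws, within the pads' length; the fingertips stand 19 mm ahead of it and the grasp point (between the pads) is the TCP; z points along the fingers, y is the line along which they close (so a half turn about z gives the same grasp; the last joint's range is limited). The gripper opens to 87 mm and grips with 3 to 60 N. Pads are 19 mm wide; open, the fingers measure 117 mm over their backs; the gripper's body (75 mm by 190 mm) begins 51 mm behind the grasp point.
Start: joints at [1.399, 0.385, 0.008, 0, -1.194, -0.259], TCP at [0.261, 0.568, 0.242] pointing down, gripper open.
Joint ranges: [-3.14, 3.14], [-1.21, 2.06], [-1.07, 1.41], [-3.16, 2.05], [-2.99, -0.16], [-3.1, 3.1]. Speed limits (rad/s): [2.79, 2.79, 3.14, 3.14, 3.14, 3.14].

### API

Orientations are given as a unit quaternion [w, x, y, z].
In Python, from plant import robot gives the robot as it stands.
- The arm moves only by the tool apply_moves, never from a script. Its argument "increments" is text: rows parted by semicolons, each of 5 numbers parted by spaces: the shift along the world's x, y, z in mm, then the turn about the world's z in rad, then the opening, from 0 (shut) to 1 (fully open). In form: x y z spin hand; .... A call has 1 to 5 rows; each row is the pose to reach, as a shift and turn from the pose commanded when the call began; what a row does not reach only later rows make up. A row lasts 1/10 s, in which the tool goes at most 50 mm and 8.59 degrees, less where a joint would pass 70% of its speed; a pose out of reach is approached as far as the arm can. A call with a gripper value outside its range is refused whole. The fingers move at their own pace and stop on an object; "force" is the grip in N (left out, the last holds). Time passes only in rows, so rows that repeat a pose let the fingers close. It gives the time, the measured TCP pose, the force, the opening and the grip force at its end, in the units of the state.
- robot.observe(): the state, without advancing time (a new reading comes with each control period).
- robot.grab_frame(name): name is "side" or "top" or "wrist"; returns the picture (480x640x3 uint8, red, green, blue); there is no depth.
- robot.camera_model(name): a dict with "fx", "fy", "cx", "cy" (pixels), "xyz" and "attitude" of the camera in the world; the wrist camera has in their place "tool_from_camera" (4x4, takes a point from camera to tool coordinates, whose origin is the TCP and whose axes are the flange's). Camera axes: x right, y down, z forward; pixel columns grow to the right and rows downward; lengths in m; the calibration is good to about 2 mm. A picture is of the moment at which its call begins: read the wrist's pose just before it. camera_model takes no time and is no camera call.
- robot.hand_in(): hands the job in; it is judged then, once.
Trained networks look in the newest picture that a camera, given by its name, has taken for a name from the list of things; names that differ only in an ending like _2 or _b are one class to them, and where a whole thing is asked for, a point or a joint stands for the part that bears it (a point fixed in the world has none). Each returns a list of dicts, best first, with "score" (0 to 1); they miss things now and then, are a little off and sometimes report something else, mostly with a low value. They report only what shows in the picture. A call takes as long as a camera call.
- robot.spot_in(camera, thing): "location" ([x, y, z] in m, in world coordinates, good to about 4 mm: the middle of the surface that is visible of it).
- robot.trace(camera, thing): "mask" (480x640 bool, what is visible of it).
The state is a dict: "time_s": time; "joints": joint angles; "qd": joint speeds; "joint_torque": joint torques, N m; "eef_pos": TCP position; "eef_rot": TCP orientation; "ft_force": force on the tool from outside, world axes, zero at the start; "torque": the same for the moment, N m; "gripper_width": finger opening in m; "finger_force": force on a finger pad.
Only numpy, scipy, OpenCV 4.12 (cv2) and the standard library are available. Lean on these libraries where they do the work, as an engineer would, in place of code of your own. Each camera call takes 0.05 s, during which the arm holds its last target. There are 200 camera calls.

## Working session

There is one attempt and no reset: what is moved stays moved. The work goes in short steps, Python scripts to look and compute and a tool call to move; the robot and the scene stay as the last step left them, time stands still between calls to the robot, and variables do not carry over. Pictures are saved under pics/ and viewed, at most 12 in all, crops included, and the job is handed in when it is done.

Besides the shell and the picture viewer there is one more tool, called after "Call:" as name(argument=value, ...) on one line, values as JSON. apply_moves: Moves the arm, as the interface text tells. Its arguments: {"type":"object","properties":{"increments":{"type":"string"},"force":{"type":"number"}},"required":["increments"]}

```bash
ls; mkdir -p pics
python3 - <<'E'
from plant import robot
import cv2
s=robot.observe();print(s)
for c in("top","side"):
    im=robot.grab_frame(c);cv2.imwrite(f"pics/{c}0.png",im[...,::-1]);print(c,robot.camera_model(c))
    for t in("slide_box","flap_bar","flap_lip","chute","dropper_1","petri_1","test_carton","tape_roll","tip_box","marker_red"):
        print(t,[(round(d["score"],2),[round(float(v),3) for v in d["location"]]) for d in robot.spot_in(c,t)][:3])
E
```

```text
pics
{'time_s': 0.0, 'joints': array([ 1.39859198e+00,  3.85548093e-01,  6.59942501e-03, -4.89038417e-04,
       -1.19401499e+00, -2.58588296e-01]), 'qd': array([ 0.00160499,  0.00132233,  0.00145277, -0.00143575, -0.00058416,
       -0.00055475]), 'joint_torque': array([ 4.14316137e-04, -3.90662885e+01,  1.87404549e+01,  4.21984971e+00,
        1.09153159e-02, -1.97410436e-04]), 'eef_pos': array([0.2607481 , 0.5673748 , 0.24045583]), 'eef_rot': array([ 1.09246974e-03,  9.76871879e-01, -2.13822605e-01, -1.80266327e-04]), 'ft_force': array([-1.1974891 , -1.30162758,  0.17082953]), 'torque': array([ 0.01112275,  0.06585528, -0.04626466]), 'finger_force': 0.0, 'gripper_width': 0.0873778559653541}
top {'fx': 545.7172019660974, 'fy': 545.7172019660974, 'cx': 315.0216761724144, 'cy': 239.61031100135602, 'xyz': array([ 0.40626293, -0.17806003,  1.68210686]), 'attitude': array([ 0.03221154, -0.6999991 ,  0.71301912, -0.02382029])}
slide_box [(0.78, [0.528, -0.054, 0.131])]
flap_bar [(0.69, [0.616, -0.022, 0.134])]
flap_lip [(0.92, [0.614, -0.018, 0.135])]
chute [(0.72, [0.592, -0.055, 0.109]
[... 434 characters left out ...]
355814, 'cx': 320.0552337238639, 'cy': 240.014531998022, 'xyz': array([ 0.11281306, -1.20007358,  1.05462468]), 'attitude': array([-0.41236361,  0.8904842 , -0.17783572,  0.0732708 ])}
slide_box [(0.59, [0.522, -0.074, 0.128])]
flap_bar [(0.97, [0.602, -0.007, 0.127])]
flap_lip [(0.6, [0.608, -0.003, 0.124]), (0.51, [0.616, -0.192, 0.046])]
chute [(0.77, [0.599, -0.093, 0.095])]
dropper_1 [(0.77, [0.617, -0.192, 0.043]), (0.56, [0.546, -0.181, 0.045])]
petri_1 [(0.64, [0.468, -0.198, 0.013])]
test_carton [(0.78, [0.506, 0.096, 0.096])]
tape_roll [(0.92, [0.392, -0.422, 0.018])]
tip_box [(0.67, [0.551, -0.416, 0.07])]
marker_red [(0.92, [0.406, -0.584, 0.015]), (0.35, [0.604, -0.005, 0.127])]
```

Run:
```python
import cv2
a=cv2.imread("pics/top0.png");print(a.shape)
# crop around (0.55,-0.03)
cv2.imwrite("pics/topc.png",cv2.resize(a[100:300,190:390],(600,600),interpolation=cv2.INTER_CUBIC))
```

```text
(480, 640, 3)
```

View pics/top0.png

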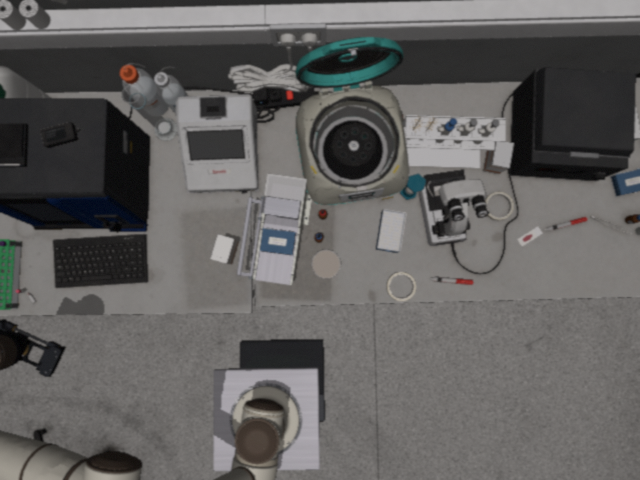

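View pics/topc.png

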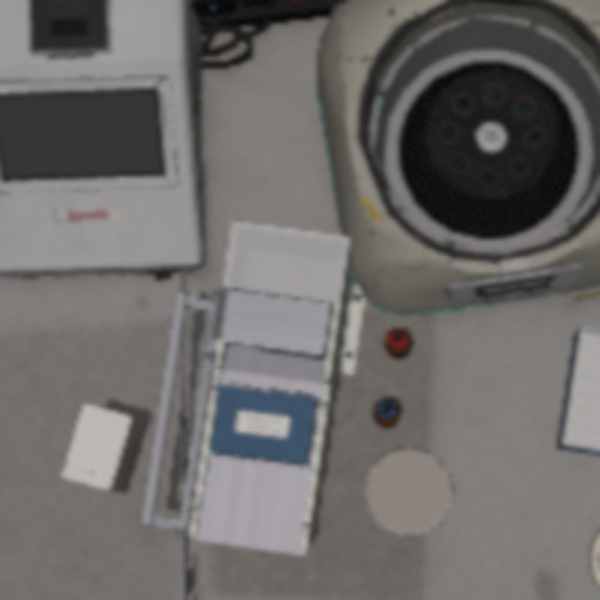

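The top view shows the chute pointing away and slightly to the right. In the crop, the bar runs from (148,522) to (182,292) and the blue box spans (211-317, 387-463). I'll fit a pose from those points.

```bash
cat > h.py <<'E'
import numpy as np
from scipy.spatial.transform import Rotation as R
from scipy.optimize import least_squares
def rot(q): return R.from_quat([q[1],q[2],q[3],q[0]]).as_matrix()
def proj(K,C,Rm,P):
    p=(P-C)@Rm; return np.c_[K["fx"]*p[:,0]/p[:,2]+K["cx"],K["fy"]*p[:,1]/p[:,2]+K["cy"]]
def ray(K,C,Rm,uv,z):
    d=Rm@np.array([(uv[0]-K["cx"])/K["fx"],(uv[1]-K["cy"])/K["fy"],1]); return C+d*(z-C[2])/d[2]
def toW(p,L):
    c,s=np.cos(p[2]),np.sin(p[2]); L=np.asarray(L,float)
    return np.c_[p[0]+c*L[:,0]-s*L[:,1],p[1]+s*L[:,0]+c*L[:,1],L[:,2]]
def toC(p,W):
    c,s=np.cos(p[2]),np.sin(p[2]);d=np.asarray(W)[:2]-p[:2];return np.array([c*d[0]+s*d[1],-s*d[0]+c*d[1]])
E
python3 - <<'E'
from h import *
from plant import robot
K=robot.camera_model("top");Rm=rot(K["attitude"]);C=K["xyz"]
f=lambda u,v:(190+u/3,100+v/3)
for n,u,v,z in [("bar0",148,522,.124),("bar1",182,292,.124),("hinge0",184,527,.107),("lane0L",192,540,.1),("lane0R",307,553,.1),("hoodNL",218,343,.142),("hoodNR",325,356,.142),("hoodFL",224,289,.142),("hoodFR",330,299,.142),
 ("bFL",218,386,.128),("bFR",317,393,.128),("bNR",309,464,.128),("bNL",210,456,.128),("cart1",88,404,.099),("cart2",132,411,.099),("cart3",108,492,.099),("cart4",63,478,.099)]:
    print(n,ray(K,C,Rm,f(u,v),z).round(4))
print(robot.camera_model("wrist"))
E
```

```text
bar0 [0.4358 0.0572 0.124 ]
bar1 [0.6561 0.0229 0.124 ]
hinge0 [0.4307 0.0251 0.107 ]
lane0L [0.4181 0.0184 0.1   ]
lane0R [ 0.4037 -0.0925  0.1   ]
hoodNL [ 0.6037 -0.0132  0.142 ]
hoodNR [ 0.5893 -0.1145  0.142 ]
hoodFL [ 0.6553 -0.0195  0.142 ]
hoodFR [ 0.6437 -0.1201  0.142 ]
bFL [ 0.5642 -0.0113  0.128 ]
bFR [ 0.5556 -0.1058  0.128 ]
bNR [ 0.488  -0.0971  0.128 ]
bNL [ 0.4974 -0.003   0.128 ]
cart1 [0.5519 0.1186 0.099 ]
cart2 [0.5443 0.0758 0.099 ]
cart3 [0.466  0.0996 0.099 ]
cart4 [0.4804 0.1432 0.099 ]
{'fx': 346.0267128015494, 'fy': 346.0267128015494, 'cx': 315.3249339310752, 'cy': 235.746027598785, 'tool_from_camera': array([[ 8.69995165e-04, -9.68381152e-01, -2.49473820e-01,
         6.78375207e-02],
       [ 9.99999399e-01,  6.76129412e-04,  8.62790584e-04,
         9.10213547e-05],
       [-6.66833552e-04, -2.49474421e-01,  9.68381159e-01,
        -1.43775620e-01],
       [ 0.00000000e+00,  0.00000000e+00,  0.00000000e+00,
         1.00000000e+00]])}
```

Call:
apply_moves(increments="0 -50 0 0 1; 0 -100 0 0.1 1; 0 -150 0 0.2 1; 30 -200 0 0.28 1; 60 -245 0 0.28 1")

```text
time_s: 1.6
eef_pos: [0.314, 0.3314, 0.2422]
eef_rot: [-0.001, 0.997, -0.073, 0.0]
ft_force: [0.9, 0.3, 0.3]
gripper_width: 0.0867
finger_force: 0.0
```

Call:
apply_moves(increments="10 -50 0 0.015 1; 30 -95 0 0.015 1; 45 -140 0 0.015 1; 65 -185 0 0.015 1; 80 -230 0 0.015 1")

```text
time_s: 2.1
eef_pos: [0.3947, 0.1015, 0.2421]
eef_rot: [-0.0, 0.998, -0.068, 0.001]
ft_force: [1.7, -0.1, 0.8]
gripper_width: 0.0868
finger_force: 0.0
```

Call:
apply_moves(increments="35 -35 0 0 1; 70 -70 0 0 1; 75 -92 0 0 1; 75 -92 0 0 1")

```text
time_s: 2.5
eef_pos: [0.4698, 0.009, 0.2412]
eef_rot: [0.0, 0.998, -0.07, -0.0]
ft_force: [-0.7, -0.2, -0.1]
gripper_width: 0.0869
finger_force: 0.0
```

Run:
```python
from plant import robot
import cv2
s=robot.observe();print(s["eef_pos"],s["eef_rot"],s["ft_force"])
cv2.imwrite("pics/w1.png",robot.grab_frame("wrist")[...,::-1])
for t in("slide_box","flap_bar","flap_lip"):
    print(t,[(round(d["score"],2),d["location"].round(4) if hasattr(d["location"],"round") else d["location"]) for d in robot.spot_in("wrist",t)][:2])
```

```text
[0.46984643 0.00895928 0.24116308] [ 2.71016346e-04  9.97532924e-01 -7.01984617e-02 -4.10043029e-04] [-0.69112353 -0.21633888 -0.14089816]
slide_box [(0.84, [0.5314, -0.0573, 0.1276]), (0.37, [0.5975, -0.0017, 0.1261])]
flap_bar [(0.77, [0.5971, -0.001, 0.1246])]
flap_lip [(0.75, [0.5951, -0.0019, 0.1265])]
```

View pics/w1.png

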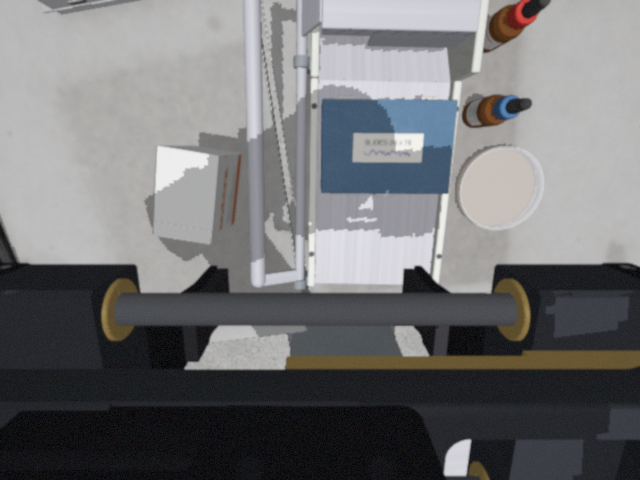

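The wrist view shows the bar from (258,280) to (252,20), the lane front edge at row 284 (columns 312-437), and the box top corners at (321,99), (458,101), (447,193) and (321,191). Next I'll convert these to the world frame and fit the pose.

Run:
```python
from h import *
from plant import robot
s=robot.observe();K=robot.camera_model("wrist");T=K["tool_from_camera"];Rt=rot(s["eef_rot"]);C=s["eef_pos"]+Rt@T[:3,3];Rm=Rt@T[:3,:3]
pts={"bar0":((258,283),.12),"barfar":((252,20),.12),"barmid":((256,150),.12),"laneL":((315,283),.095),"laneR":((434,285),.095),
"FL":((321,99),.128),"FR":((458,101),.128),"NR":((447,193),.128),"NL":((321,191),.128),"lip":((323,28),.142),"lipR":((475,30),.142),"cartR1":((218,155),.099),"cartR2":((211,243),.099)}
W={k:ray(K,C,Rm,*v) for k,v in pts.items()}
for k in W: print(k,W[k].round(4))
d=W["barfar"]-W["bar0"];print("yaw bar",np.arctan2(d[1],d[0]))
d=W["laneL"]-W["laneR"];print("yaw lane",np.arctan2(-d[0],d[1]))
for a,b in(("NL","FL"),("NR","FR"),("lipR","lip"),("FR","FL"),("NR","NL")):
    d=W[b]-W[a];print(a,b,np.arctan2(d[1],d[0]) if a[1]==b[1] and a!="lipR" else np.arctan2(-d[0],d[1]))
p=np.array([.598,-.063,-.135])
for k in W: print(k,toC(p,W[k]).round(4))
e=Rt[:,1];print("tool y",e, "yaw",np.arctan2(Rt[1,0],Rt[0,0]))
```

```text
bar0 [0.4348 0.0636 0.12  ]
barfar [0.6247 0.0342 0.12  ]
barmid [0.5395 0.0466 0.12  ]
laneL [0.4184 0.0186 0.095 ]
laneR [ 0.4022 -0.0872  0.095 ]
FL [ 0.5673 -0.0057  0.128 ]
FR [ 0.5533 -0.1004  0.128 ]
NR [ 0.4897 -0.0902  0.128 ]
NL [0.5037 0.0026 0.128 ]
lip [ 0.607  -0.0119  0.142 ]
lipR [ 0.5931 -0.1067  0.142 ]
cartR1 [0.54   0.0812 0.099 ]
cartR2 [0.4684 0.1021 0.099 ]
yaw bar -0.1539372144906039
yaw lane -0.15208059041070032
NL FL -0.12985105173443776
NR FR -0.15850862183017747
lipR lip -0.1455959791406506
FR FL -0.14757495171018667
NR NL -0.14984808638117422
bar0 [-0.1788  0.1035]
barfar [0.0134 0.0999]
barmid [-0.0728  0.1007]
laneL [-0.1889  0.0567]
laneR [-0.1908 -0.0504]
FL [-0.0381  0.0526]
FR [-0.0393 -0.0431]
NR [-0.1036 -0.0415]
NL [-0.1022  0.0523]
lip [0.002  0.0518]
lipR [ 0.001 -0.044]
cartR1 [-0.0769  0.135 ]
cartR2 [-0.1506  0.1461]
tool y [-1.34403253e-01 -9.90926688e-01 -2.52969460e-04] yaw -0.13481130144758843
```

Call:
apply_moves(increments="12 -5 -40 -0.015 1; 12 -5 -80 -0.015 1; 12 -5 -80 -0.015 1")

```text
time_s: 3.0
eef_pos: [0.4772, 0.0063, 0.1573]
eef_rot: [0.002, 0.997, -0.075, -0.005]
ft_force: [-0.7, 0.0, 0.1]
gripper_width: 0.0873
finger_force: 0.0
```

Run:
```python
from plant import robot
from h import *
import cv2
s=robot.observe();print(s["eef_pos"],s["eef_rot"],s["ft_force"])
p=np.array([.5985,-.061,-.15]);print(toC(p,s["eef_pos"]))
cv2.imwrite("pics/w2.png",robot.grab_frame("wrist")[...,::-1])
```

```text
[0.4771709  0.00633959 0.15729308] [ 0.00162107  0.99716879 -0.07498041 -0.00545165] [-0.74156829  0.00520923  0.13957277]
[-0.13002981  0.04845224]
```

View pics/w2.png

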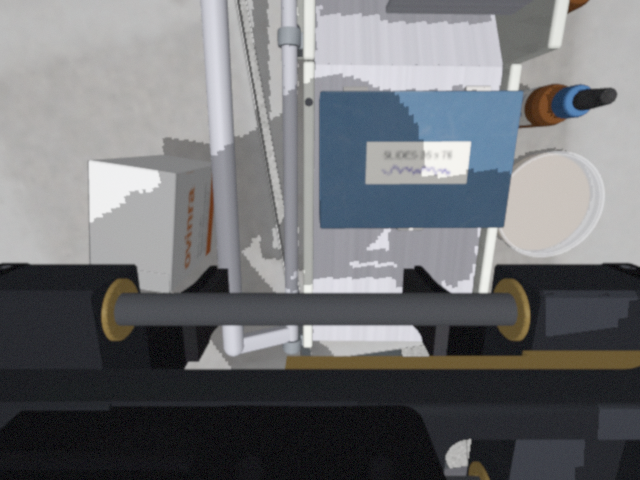

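Call:
apply_moves(increments="0 0 0 0 1; 0 0 0 0 1")

```text
time_s: 3.25
eef_pos: [0.4825, 0.0071, 0.1639]
eef_rot: [-0.001, 0.997, -0.075, 0.002]
ft_force: [-0.2, 0.2, 0.4]
gripper_width: 0.0872
finger_force: 0.0
```

Run:
```python
from plant import robot
from h import *
import cv2
s=robot.observe();print(s["eef_pos"],s["eef_rot"],s["ft_force"])
p=np.array([.5985,-.061,-.15]);print(toC(p,s["eef_pos"]))
im=robot.grab_frame("wrist");cv2.imwrite("pics/w3.png",im[...,::-1])
K=robot.camera_model("wrist");T=K["tool_from_camera"];Rt=rot(s["eef_rot"]);C=s["eef_pos"]+Rt@T[:3,3];Rm=Rt@T[:3,:3]
# column profile of brightness at several rows near the bar
g=im.mean(2)
for r in (120,180,240,256): print(r,g[r,190:260:3].astype(int))
for uv in((228,240),(231,262),(221,120)):
    w=ray(K,C,Rm,uv,.122);print(uv,toC(p,w),"tool y",(w-s["eef_pos"])@Rt)
for uv in((320,228),(508,228),(320,91),(523,92)): w=ray(K,C,Rm,uv,.128);print("box",toC(p,w))
```

```text
[0.48252871 0.00709418 0.16392139] [-7.29987852e-04  9.97211195e-01 -7.45925789e-02  2.29072791e-03] [-0.22603304  0.15355838  0.35683823]
[-0.12484493  0.04999902]
120 [179 179 181 182 179 178 180 181 180 181 204 214 222 217 203 184 151 170
 180 179 180 181 183 167]
180 [130 126 120 114 117 119 119 121 119 111 113 146 150 156 153 145 132 114
 119 120 120 121 122 122]
240 [120 114  86 113 117 111 110 109  69  98 119 124 142 152 155 153 144 133
 113 122 121 119 118 122]
256 [117 100 108 117 119 112 109 100  64 116 123 119 138 150 153 153 146 135
 119 156 179 178 176 176]
(228, 240) [-0.10727166  0.09843177] tool y [ 0.01741866 -0.04834535  0.04208647]
(231, 262) [-0.12014307  0.09751208] tool y [ 0.00454676 -0.04743442  0.04202743]
(221, 120) [-0.04377694  0.09817837] tool y [ 0.08091256 -0.0480488   0.04236911]
box [-0.09895448  0.04735819]
box [-0.0987724  -0.05288293]
box [-0.03077167  0.04768982]
box [-0.03108883 -0.05081127]
```

Call:
apply_moves(increments="-1 -4 -12 0 1; -1 -4 -20 0 1; -1 -4 -28 0 1; -1 -4 -28 0 1")

```text
time_s: 3.7
eef_pos: [0.4812, 0.0026, 0.134]
eef_rot: [-0.0, 0.997, -0.075, 0.001]
ft_force: [0.8, 0.2, 3.4]
gripper_width: 0.0869
finger_force: 1.5
```

Call:
apply_moves(increments="0 0 -8 0 1; 0 0 -14 0 1; 0 0 -16 0 1; 0 0 -16 0 1; 0 0 -16 0 1")

```text
time_s: 4.2
eef_pos: [0.4814, 0.0025, 0.1184]
eef_rot: [-0.0, 0.997, -0.075, 0.001]
ft_force: [2.9, -0.3, 4.7]
gripper_width: 0.0871
finger_force: 2.3
```

Run:
```python
from plant import robot
import cv2, numpy as np
s=robot.observe();print(s["eef_pos"],s["eef_rot"],s["ft_force"])
a=robot.grab_frame("side");b=robot.grab_frame("wrist")
K=robot.camera_model("side")
from h import *
u,v=proj(K,K["xyz"],rot(K["attitude"]),np.array([[.53,-.03,.12]]))[0].astype(int);print(u,v)
c=cv2.resize(a[v-55:v+55,u-70:u+70],(700,550),interpolation=cv2.INTER_CUBIC)
cv2.imwrite("pics/s4.png",c[...,::-1]);cv2.imwrite("pics/w4.png",b[...,::-1])
```

```text
[0.48143869 0.00245005 0.11835344] [-3.59288614e-04  9.97164120e-01 -7.52425864e-02  1.46321288e-03] [ 2.94030581 -0.30681379  4.7229145 ]
306 206
```

View pics/s4.png

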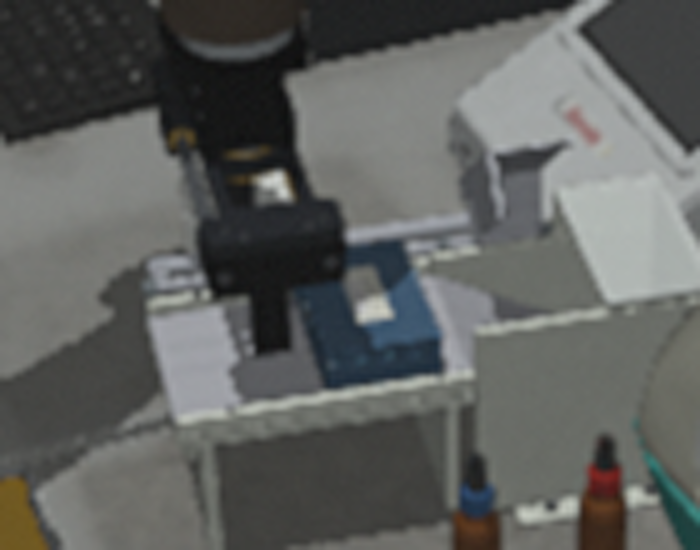

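View pics/w4.png

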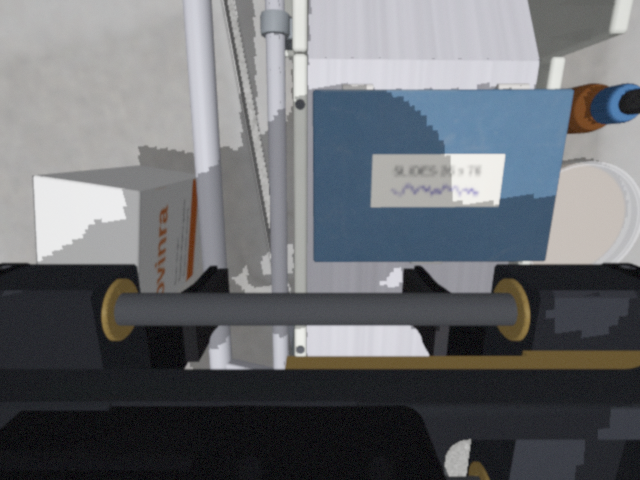

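Call:
apply_moves(increments="5 -0.7 -1 0 1; 9.9 -1.5 -1 0 1; 14.8 -2.2 -1 0 1; 19.8 -3 -1 0 1; 24.7 -3.7 -1 0 1")

```text
time_s: 4.8
eef_pos: [0.4976, -0.0041, 0.1148]
eef_rot: [0.003, 0.997, -0.075, -0.009]
ft_force: [-8.2, -5.7, 8.6]
gripper_width: 0.0868
finger_force: 5.5
```

Call:
apply_moves(increments="4 -0.6 0 0 1; 7.9 -1.2 0 0 1; 11.9 -1.8 0 0 1; 15.8 -2.4 0 0 1; 19.8 -3 0 0 1")

```text
time_s: 5.3
eef_pos: [0.5163, -0.0078, 0.1144]
eef_rot: [0.004, 0.997, -0.075, -0.01]
ft_force: [-10.3, -6.9, 7.5]
gripper_width: 0.087
finger_force: 6.2
```

Run:
```python
from plant import robot
from h import *
import cv2
s=robot.observe();print(s["eef_pos"],s["ft_force"],toC(np.array([.5985,-.061,-.15]),s["eef_pos"]))
b=robot.grab_frame("wrist");cv2.imwrite("pics/w5.png",b[...,::-1])
```

```text
[ 0.5162527  -0.00781541  0.11437071] [-10.27057047  -6.91058347   7.48024443] [-0.08927156  0.0402965 ]
```

View pics/w5.png

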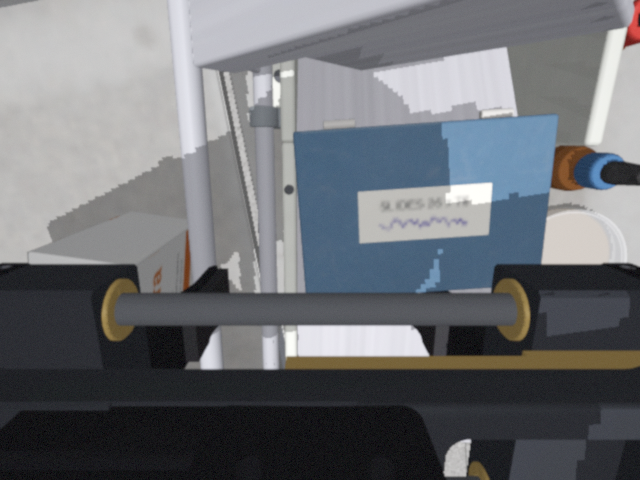

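The box is moving, but it's slightly skewed and the bar finger has slid towards the inner side of the bar: force is about -7 N in y and the bar sits near column 204. I'll back off, raise the finger a little, re-centre it on the bar and continue.

Call:
apply_moves(increments="-10 1.5 3 0 1; -15 2.2 9 0 1; -14.5 5 10 0 1; -14 9 10 0 1; -14 9 10 0 1")

```text
time_s: 5.85
eef_pos: [0.5079, 0.0026, 0.1257]
eef_rot: [0.002, 0.997, -0.076, -0.003]
ft_force: [-1.1, -3.0, 4.2]
gripper_width: 0.0873
finger_force: 2.1
```

```bash
cat > st.py <<'E'
from plant import robot
from h import *
import cv2,sys
s=robot.observe();p=np.array([.5985,-.061,-.15]);print(s["eef_pos"],s["ft_force"],toC(p,s["eef_pos"]))
b=robot.grab_frame("wrist");cv2.imwrite(f"pics/{sys.argv[1]}.png",b[...,::-1])
K=robot.camera_model("wrist");T=K["tool_from_camera"];Rt=rot(s["eef_rot"]);C=s["eef_pos"]+Rt@T[:3,3];Rm=Rt@T[:3,:3]
m=((b[...,2].astype(int)-b[...,0]>25)&(b[...,2]<170)).astype(np.uint8)
m=cv2.morphologyEx(m,cv2.MORPH_OPEN,np.ones((5,5)));m[265:]=0;m[:,:250]=0;m[:,560:]=0
n,l,st,_=cv2.connectedComponentsWithStats(m);k=1+st[1:,4].argmax();print(st[k])
ys,xs=np.nonzero(l==k)
for c in(330,420,500):
    r=ys[xs==c]
    if len(r): print("box front at col",c,"row",r.min(),toC(p,ray(K,C,Rm,(c,r.min()),.128)).round(4))
g=b.mean(2)
for r in(200,258):print(r,g[r,180:250:3].astype(int))
E
python3 st.py w6
```

```text
[0.50790883 0.00259462 0.12568182] [-1.0549511  -3.02957869  4.23065809] [-0.09907739  0.04934274]
[  318    98   236   167 21264]
box front at col 330 row 103 [-0.0151  0.0434]
box front at col 420 row 108 [-0.0169  0.0088]
box front at col 500 row 202 [-0.0534 -0.027 ]
200 [130 128 132 130 130 127 124 125 145 160 161 163 157 153 142 127 116 126
 126 126 125 127 128 130]
258 [ 86 119 126 126 127 121 119  98  65 130 155 163 162 160 153 144 127 118
 128 125 141 185 187 187]
```

View pics/w6.png

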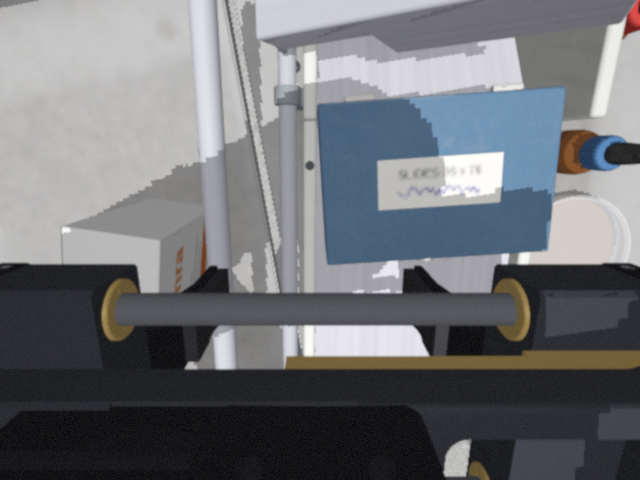

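Call:
apply_moves(increments="0 0.5 -4 0 1; 0 0.5 -6 0 1; 5 0 -6 0 1; 10 -0.7 -6 0 1; 15 -1.3 -6 0 1")

```text
time_s: 6.4
eef_pos: [0.5254, 0.0035, 0.1202]
eef_rot: [-0.0, 0.997, -0.075, -0.001]
ft_force: [-3.1, 0.9, 3.7]
gripper_width: 0.0869
finger_force: 2.5
```

```bash
python3 st.py w7
```

```text
[0.52544139 0.0035388  0.12022869] [-3.09634703  0.92302372  3.69207708] [-0.0818828   0.05289635]
[  328   123   232   142 18309]
box front at col 330 row 128 [-0.0073  0.0472]
box front at col 420 row 124 [-0.0059  0.0135]
box front at col 500 row 231 [-0.0471 -0.022 ]
200 [133 132 131 131 132 129 132 128 130 129 128 133 158 161 163 165 156 151
 139 119 128 127 131 134]
258 [142 142 135 127 128 128 128 128 129 120  63 102 129 151 161 162 161 159
 150 138 123 171 174 190]
```

Call:
apply_moves(increments="2 -3 -1 0 1; 5 -4.5 -1 0 1; 9 -5.2 -1 0 1; 13 -5.8 -1 0 1; 17 -6.4 -1 0 1")

```text
time_s: 6.95
eef_pos: [0.5426, -0.0035, 0.1195]
eef_rot: [0.0, 0.997, -0.075, -0.0]
ft_force: [-3.9, -0.4, 5.1]
gripper_width: 0.087
finger_force: 2.7
```

```bash
python3 st.py w8
```

```text
[ 0.54260174 -0.00353234  0.11947582] [-3.91170348 -0.40503742  5.13560122] [-0.06385845  0.04846902]
[  330   154   230   111 14786]
box front at col 330 row 223 [-0.0256  0.0424]
box front at col 420 row 157 [0.0001 0.0083]
box front at col 500 row 235 [-0.0306 -0.0263]
200 [129 131 130 126 126 128 130 130 132 153 157 161 160 155 150 139 123 129
 130 126 128 128 129 133]
258 [139 140 139 136 139 138 140 137 136 139 144 159 160 160 155 151 140 123
 121 143 171 175 191 181]
```

View pics/w8.png

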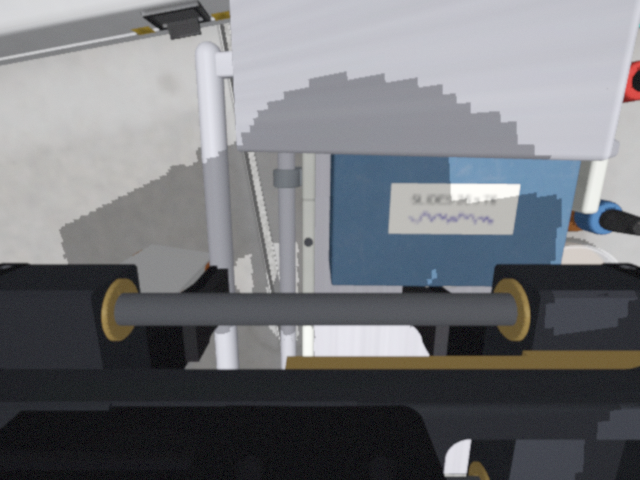

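The box is straight now and its front is under the open hood, with the bar centred under the finger. A few more mm should tip it.

Call:
apply_moves(increments="4 -0.6 0 0 1; 8 -1.2 0 0 1; 12 -1.8 0 0 1; 15 -2.2 0 0 1; 15 -2.2 0 0 1")

```text
time_s: 7.5
eef_pos: [0.5585, -0.0055, 0.1197]
eef_rot: [-0.0, 0.997, -0.075, 0.001]
ft_force: [-2.0, -1.0, 4.9]
gripper_width: 0.0867
finger_force: 2.3
```

```bash
python3 st.py w9
python3 - <<'E'
from plant import robot
for c in("wrist","side","top"):
    robot.grab_frame(c);print(c,[(d["score"],d["location"]) for d in robot.spot_in(c,"slide_box")])
E
```

```text
[ 0.55850539 -0.00549109  0.11967098] [-1.95586154 -0.98903094  4.92610166] [-0.04784066  0.04890888]
wrist []
side [(0.55, [0.6598, -0.0467, 0.0802])]
top [(0.54, [0.6476, -0.0873, 0.0809])]Traceback (most recent call last):
  File "st.py", line 9, in <module>
    n,l,st,_=cv2.connectedComponentsWithStats(m);k=1+st[1:,4].argmax();print(st[k])
                                                     ~~~~~~~~~~~~~~~^^
ValueError: attempt to get argmax of an empty sequence
```

View pics/w9.png

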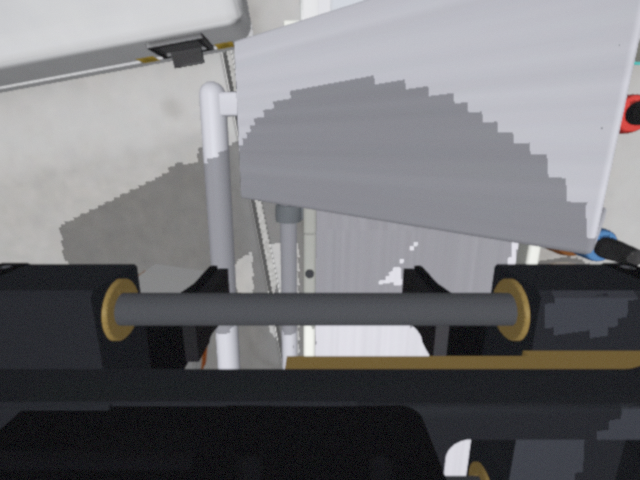

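The lane is empty and the box has slid down the chute. Backing off and lifting clear.

Call:
apply_moves(increments="-15 2.2 0 0 1; -30 4.5 5 0 1; -40 6 20 0 1; -45 6.7 50 0 1; -50 7.5 95 0 1")

```text
time_s: 8.35
eef_pos: [0.5056, 0.0022, 0.2125]
eef_rot: [0.001, 0.997, -0.076, -0.003]
ft_force: [0.9, 0.1, 0.2]
gripper_width: 0.0869
finger_force: 0.0
```

Call:
apply_moves(increments="-40 10 20 0 1; -60 15 20 0 1; -60 15 20 0 1; -60 15 20 0 1; -60 15 20 0 1")

```text
time_s: 8.85
eef_pos: [0.4482, 0.0173, 0.2339]
eef_rot: [0.0, 0.997, -0.075, -0.0]
ft_force: [0.6, -0.6, 0.4]
gripper_width: 0.0868
finger_force: 0.0
```

Run:
```python
from plant import robot
from h import *
import cv2
s=robot.observe();print(s["time_s"],s["eef_pos"],s["ft_force"])
p=np.array([.5985,-.061,-.15])
o=[]
for c in("side","top"):
    a=robot.grab_frame(c);K=robot.camera_model(c)
    for d in robot.spot_in(c,"slide_box"): print(c,d["score"],d["location"],toC(p,d["location"]))
    u,v=proj(K,K["xyz"],rot(K["attitude"]),np.array([[.58,-.05,.1]]))[0].astype(int)
    o.append(cv2.resize(a[v-55:v+55,u-40:u+40],(400,550),interpolation=cv2.INTER_CUBIC))
cv2.imwrite("pics/end.png",np.hstack(o)[...,::-1])
```

```text
8.85 [0.44822207 0.01728477 0.2338991 ] [ 0.62205674 -0.5994584   0.35286298]
side 0.65 [0.5445, -0.1804, 0.0481] [-0.03555073 -0.12612893]
side 0.39 [0.6576, -0.0535, 0.0796] [0.05731558 0.01624758]
```

View pics/end.png

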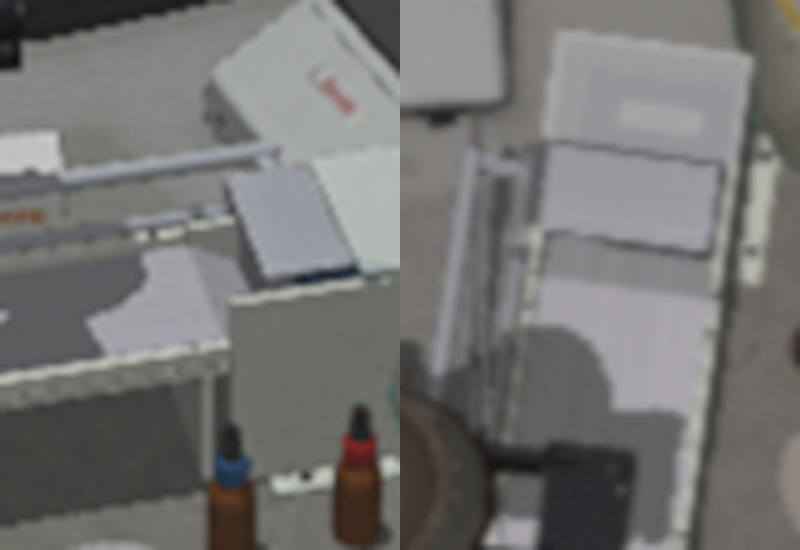

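The flap is shut, and the box shows through the window near (660,118), beyond the hood. The fingers are clear, so I'm handing in.

```bash
python3 -c "
from plant import robot
print(robot.hand_in())"
```

```text
the job is handed in; nothing more can be done
None
```

The slide box is down the chute, the flap has sprung shut behind it, the fingers are clear and the job is handed in; no verdict came back, so this rests on the last camera pictures.

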